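Swing in the crate's bail arm and stack the mould tray

TASK

In the glass workshop, swing the crate's bail arm that is still turned out inward until it lies flat across the open top like the other one. Then lift the larger mould tray by its handle and stack it on the two arms, centred over the crate, square with it and level, setting it down gently and letting go. Leave the small tray where it is.

Things in the scene. Friction and masses are not known exactly. Their poses are not given: they have to be found in the camera images.
- crate: Fixed open metal crate, 180 (x) by 220 (y) by 90 mm high, walls 4 mm, holding firebricks (tops at 50 mm). Origin: centre of its underside, z up. Two bail arms, each a U of 8 mm round bar, hinge at height 95 mm along its x at y = +105 (bail_a, turned out) and -105 mm (the other, already in). Swung in, their cross bars lie at y = +50 and -50 mm, axes at 95 mm; a tray stacked on them stands at 99 mm.
- bail_a (a joint): Hinge angle q of the turned-out arm: 0 = fully in, flat over the opening; pi/2 = upright; 2.4 = stop, leaning out past the +y wall. Starts at 1.9 to 2.35. Legs 55 mm long at x = -98 and +98 mm; the axis of the cross bar joining them, along the crate's x, is at y = 105 - 55 cos q, z = 95 + 55 sin q mm in the crate's frame. Stiff: it stays where left; about 2 N at the bar moves it.
- tray_mid (a point): Centre, 40 mm above the underside, of the larger tray: loose, steel, 150 (x) by 190 (y) mm, walls 22 mm high, two plaster moulds (tops at 32 mm), about 0.6 kg. Its wooden lift handle, 12 mm wide (y), 14 mm high, runs along the tray's x over the middle between posts at x = -63 and +63 mm; handle centre 33 mm above this point. Stacked, its x runs along the crate's x, either way round.
- tray: The same larger tray, 80 mm high to the handle's top; origin at the centre of its underside, axes as above.
- small_tray: Bystander: a smaller loose tray of the same make, 100 by 110 mm, 65 mm high to the top of its handle; origin at the centre of its underside. Not to be used or moved.
Mind the look-alikes: they are no part of the job. What is shaped like the tray but green or red is not meant.

How it is judged:
On the way:
1. the turned-out bail arm is swung in, flat over the crate (within 10 degrees), with the tray not yet on the crate (value of joint bail_a below 0.175 rad and horizontal distance between tray and crate above 0.12 m), for 0.2 s.
At the end, for the whole second after the job is handed in: The bail arm is swung in (within 10 degrees of flat) and the larger tray rests, released, still and level (within 4.5 degrees), on both arms, centred over the crate within 20 mm along the crate's x and 25 mm along its y, square with it within 11 degrees (value of joint bail_a below 0.175 rad and x of tray_mid in the frame of crate between -0.02 and 0.02 m and y of tray_mid in the frame of crate between -0.025 and 0.025 m and z of tray_mid in the frame of crate between 0.132 and 0.147 m and angle between the x axis of tray and the x axis of crate, either way round below 0.2 rad and angle between tray's own z axis and vertical below 0.08 rad and linear speed of tray below 0.02 m/s); the robot touches nothing.
It fails at once if the small tray is moved by more than 25 mm (distance of small_tray from where it was at the start of the episode above 0.025 m).
It fails at once if the tray is dropped onto the crate from more than about 20 mm (coming down at over 0.65 m/s) (horizontal distance between tray and crate below 0.08 m and z of tray_mid in the frame of crate below 0.165 m and linear speed of tray above 0.65 m/s).
It also fails if it takes over 51 s, if anything falls off the work surface, if the arm or the gripper's body presses on something with over 40 N, if the wrist force passes 120 N, or if a joint passes its speed limit or range.

ROBOT

A 6-joint arm with a two-finger parallel gripper is mounted at the origin on the work surface. World frame = base frame: x ahead of the robot, y to its left, z up, the work surface at z = 0. Lengths are in m, angles in rad, forces in N, time in s.
With the tool pointing down it reaches from about 0.3 to 0.875 m from the base axis. Payload 4.2 kg.
Tool frame: the origin (TCP) lies at the very end of the fingers, on their centre line; the grasp point (between the pads) lies 19 mm behind it; z points along the fingers, y is the direction in which the jaws open and shut (so a half turn about z gives the same grasp; the last joint's range is limited). The gripper opens to 85 mm and grips with 20 to 120 N. Pads are 22 mm wide; open, the fingers measure 114 mm over their backs; the gripper's body (76 mm by 85 mm) begins 54 mm behind the grasp point. The pads swing forward as they close: fully open they stand 13 mm farther back than shut.
Start: joints at [1.278, 0.32, 1.565, -0, 1.257, -0.02], TCP at [0.155, 0.554, 0.231] pointing down, gripper open.
Joint ranges: [-3.11, 3.11], [-0.84, 2.01], [0.21, 2.61], [-1.34, 4.49], [0.05, 2.63], [-2.56, 2.56]. Speed limits (rad/s): [2.57, 2.57, 3.14, 3.14, 3.14, 3.14].

INTERFACE

Orientations are given as a unit quaternion [w, x, y, z].
In Python, from cell import sensors, get_image, workorder gives the robot as it stands.
- The arm moves only by the tool carry_out, never from a script. Its argument "moves" is one flat list of numbers, 7 for each row, row after row: the shift along the world's x, y, z in mm, then the turn, a rotation vector about the world's x, y, z in degrees, then the closure, from 0 (fully open) to 1 (shut). In form: [dx, dy, dz, wx, wy, wz, grip, dx, dy, dz, wx, wy, wz, grip, ...]. A call has 1 to 10 rows; each row shifts and turns the commanded pose from where the row before left it; what a row does not reach is not made up. A row lasts 1/10 s, in which the tool goes at most 50 mm and 8.59 degrees, less where a joint would pass 70% of its speed; a pose out of reach is approached as far as the arm can. A call with a gripper value outside its range is refused whole. The fingers move at their own pace and stop on an object; "newtons" is the grip in N (left out, the last holds). Time passes only in rows, so rows that do not move let the fingers close. It gives the time, the measured TCP pose, the force and the opening at its end, in the units of the state.
- sensors.sense(): the state, without advancing time (a new reading comes with each control period).
- get_image(name): name is "side" or "top" or "wrist"; returns a dict with "pixels" (480x640x3 uint8, red, green, blue), "camera_matrix" (3x3 intrinsics, pixels), "origin" and "attitude" of the camera in the world. Camera axes: x right, y down, z forward; pixel columns grow to the right and rows downward; lengths in m; the calibration is good to about 2 mm. The wrist camera is an equidistant fisheye: a pixel r from the principal point sees the ray r / f radians off the axis. A picture is of the moment at which its call begins. There is no depth.
- workorder.job_done(): hands the job in, once; it reports no verdict.
The state is a dict: "clock": time; "joint_pos": joint angles; "joint_velocities": joint speeds; "tau": joint torques, N m; "ee_pos": TCP position; "ee_rot": TCP orientation; "contact_force": force on the tool from outside, world axes, zero at the start; "moment": the same for the moment, N m; "gripper_width": opening from 0.0 (shut) to 1.0 (fully open).
Only numpy, scipy, OpenCV 4.12 (cv2) and the standard library are available. Lean on these libraries where they do the work, as an engineer would, in place of code of your own. Each camera call takes 0.05 s, during which the arm holds its last target.

## Working session

There is one attempt and no reset: what is moved stays moved. The work goes in short steps, Python scripts to look and compute and a tool call to move; the robot and the scene stay as the last step left them, time stands still between calls to the robot, and variables do not carry over. Pictures are saved under pics/ and viewed, and the job is handed in when it is done.

Besides the shell and the picture viewer there is one more tool, called after "Request:" as name(argument=value, ...), one argument or row to a line, values as JSON. carry_out: Moves the arm, as the interface text tells. Its arguments: {"type":"object","properties":{"moves":{"type":"array","items":{"type":"number"}},"newtons":{"type":"number"}},"required":["moves"]}

```bash
mkdir -p pics; ls
cat > h.py <<'E'
import numpy as np,cv2
from cell import sensors,get_image,workorder
def shot(n,f):
    d=get_image(n); cv2.imwrite('pics/'+f,np.array(d['pixels'])[:,:,::-1]); np.savez('pics/'+f+'.npz',**{k:np.array(v) for k,v in d.items()}); return d
E
python3 - <<'E'
from h import *
for n in('top','side','wrist'):
    d=shot(n,n+'0.png'); print(n,d['camera_matrix'],d['origin'],d['attitude'])
print(sensors.sense())
E
```

```text
pics
top [[453.45227636   0.         324.96950765]
 [  0.         453.45227636 241.94201842]
 [  0.           0.           1.        ]] [0.28739366 0.19562211 1.3750523 ] [-0.07039543  0.72189876 -0.6847876   0.07051675]
side [[594.03243289   0.         329.74866821]
 [  0.         594.03243289 251.13016249]
 [  0.           0.           1.        ]] [0.20443859 1.43211741 0.80622905] [ 0.07200993 -0.10915385  0.85440771 -0.50287918]
wrist [[371.64829954   0.         316.45588513]
 [  0.         371.64829954 230.64628474]
 [  0.           0.           1.        ]] [0.09167329 0.57280127 0.37384032] [0.10461812 0.78927432 0.5999147  0.07876195]
{'clock': 0.15, 'joint_pos': array([ 1.27797503e+00,  3.20115522e-01,  1.56538145e+00, -7.78996817e-06,
        1.25736628e+00, -2.00244188e-02]), 'joint_velocities': array([-0.00097689, -0.00081447, -0.00411358,  0.00063012, -0.00088147,
       -0.00085726]), 'tau': array([ 6.85103150e-04, -4.15848041e+01, -2.34346229e+01,  1.70052663e-04,
        5.87293980e-03, -1.45837970e-05]), 'ee_pos': array([0.15483581, 0.55340401, 0.23069909]), 'ee_rot': array([-9.53111330e-05,  1.35974675e-01,  9.90712110e-01, -6.28118646e-04]), 'contact_force': array([-0.20793439,  1.16548484, -0.66896064]), 'moment': array([ 0.03316631,  0.01146096, -0.01650737]), 'gripper_width': 0.9995968513323007}
```

View pics/top0.png

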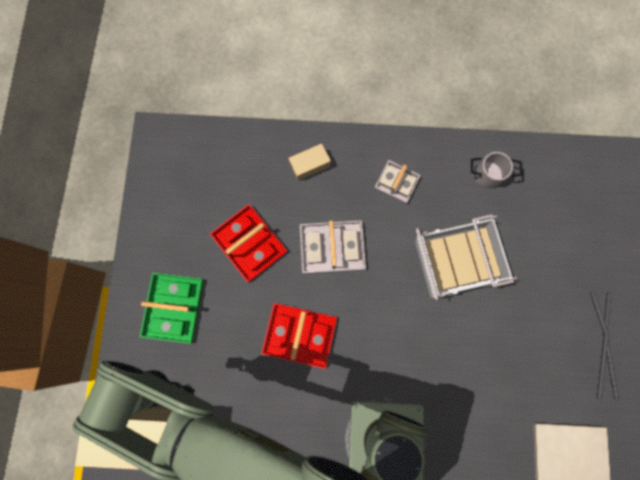

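View pics/side0.png

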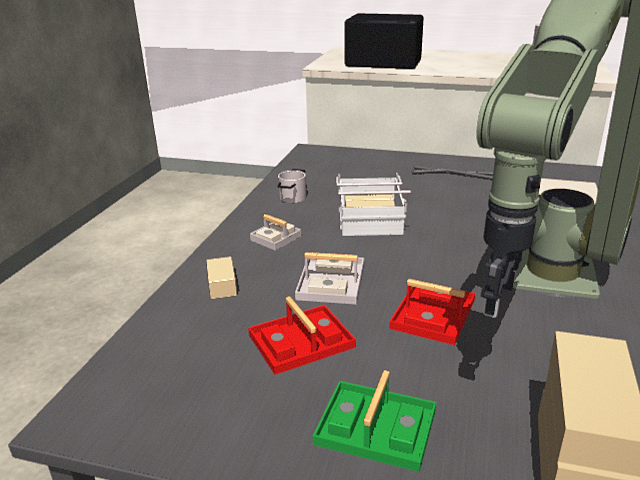

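View pics/wrist0.png

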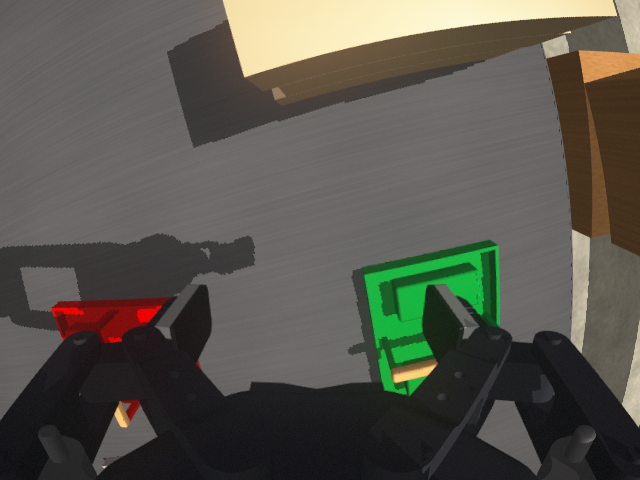

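The top view shows the grey tray at about (333,247), the crate at about (465,257), the small tray at about (398,181), and red and green decoys. I'll enlarge the crate and tray.

Run:
```python
import cv2,numpy as np
a=cv2.imread('pics/top0.png');b=cv2.imread('pics/side0.png')
cv2.imwrite('pics/ztop.png',cv2.resize(a[195:315,290:530],None,fx=3.3,fy=3.3,interpolation=cv2.INTER_CUBIC))
cv2.imwrite('pics/zside.png',cv2.resize(b[165:310,280:420],None,fx=4,fy=4,interpolation=cv2.INTER_CUBIC))
```

```text
(no output)
```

View pics/ztop.png

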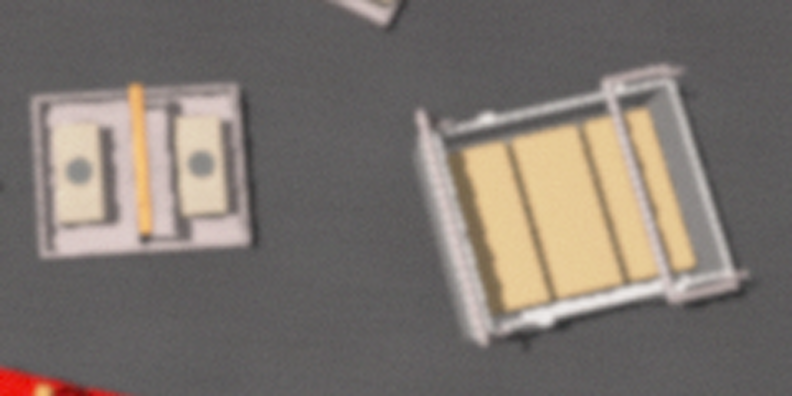

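View pics/zside.png

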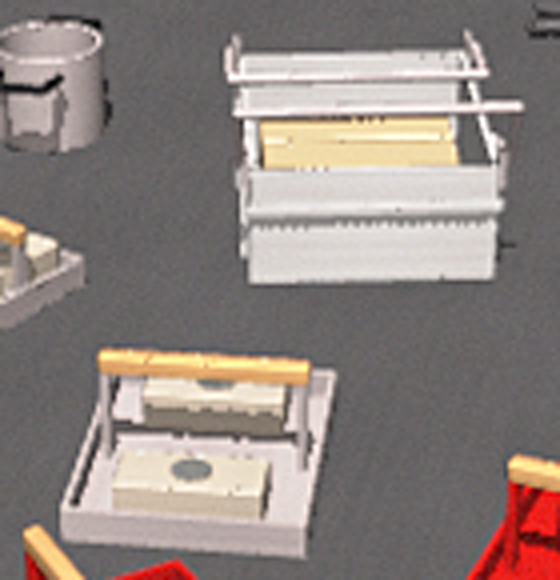

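```bash
cat >> h.py <<'E'
from scipy.spatial.transform import Rotation as R
def cam(f):
    d=np.load('pics/'+f+'.npz'); q=d['attitude']; return d['camera_matrix'],d['origin'],R.from_quat(q,scalar_first=True).as_matrix()
def ray(f,uv):
    K,o,M=cam(f); v=M@np.array([(uv[0]-K[0,2])/K[0,0],(uv[1]-K[1,2])/K[1,1],1.]); return o,v/np.linalg.norm(v)
def onz(f,uv,z):
    o,v=ray(f,uv); return o+v*(z-o[2])/v[2]
def tri(rs):
    A=np.zeros((3,3));b=np.zeros(3)
    for o,v in rs:
        P=np.eye(3)-np.outer(v,v);A+=P;b+=P@o
    x=np.linalg.solve(A,b); return x,[np.linalg.norm((np.eye(3)-np.outer(v,v))@(x-o)) for o,v in rs]
def proj(f,p):
    K,o,M=cam(f); c=M.T@(np.array(p)-o); return (K@(c/c[2]))[:2]
E
python3 - <<'E'
from h import *
np.set_printoptions(precision=4,suppress=True)
T=lambda x,y:(x/3.3+290-.35,y/3.3+195-.35)
S=lambda x,y:(x/4+280-.4,y/4+165-.4)
f,g='top0.png','side0.png'
print('rim right top corners',onz(f,T(668,82),.09),onz(f,T(736,285),.09))
print('in bar ends',onz(f,T(607,83),.095),onz(f,T(672,297),.095))
print('in bar side',onz(g,S(230,77),.095),onz(g,S(487,72),.095))
print('in hinge ends',onz(f,T(677,70),.095),onz(f,T(741,280),.095))
print('left wall bottom',onz(g,S(250,283),0),onz(g,S(497,280),0), 'rim',onz(g,S(245,168),.09),onz(g,S(498,170),.09))
print('bar',tri([ray(f,T(422,113)),ray(g,S(236,107))]),tri([ray(f,T(482,342)),ray(g,S(522,106))]))
print('handle',tri([ray(f,T(136,86)),ray(g,S(100,362))]),tri([ray(f,T(146,237)),ray(g,S(309,372))]))
print('handle z73',onz(f,T(136,86),.08),onz(f,T(146,237),.08))
print('tray rim',[onz(f,T(*p),.022) for p in((32,97),(240,84),(253,244),(42,258))])
print('small',onz(f,(398,181),.03))
E
```

```text
rim right top corners [ 0.6403 -0.2826  0.09  ] [ 0.4624 -0.3376  0.09  ]
in bar ends [ 0.6351 -0.2268  0.095 ] [ 0.4484 -0.2802  0.095 ]
in bar side [ 0.6365 -0.231   0.095 ] [ 0.4441 -0.2864  0.095 ]
in hinge ends [ 0.6503 -0.2889  0.095 ] [ 0.4663 -0.3399  0.095 ]
left wall bottom [ 0.5819 -0.0749  0.    ] [ 0.4064 -0.1221  0.    ] rim [ 0.5867 -0.0803  0.09  ] [ 0.4095 -0.1188  0.09  ]
bar (array([ 0.586 , -0.0529,  0.1491]), [np.float64(2.2050805896777755e-05), np.float64(2.205080589657413e-05)]) (array([ 0.3949, -0.1047,  0.1472]), [np.float64(0.0017873144698835092), np.float64(0.0017873144698837067)])
handle (array([0.6147, 0.1881, 0.0728]), [np.float64(0.0009312624975195998), np.float64(0.0009312624975195427)]) (array([0.4808, 0.1729, 0.0746]), [np.float64(0.0013449051804715407), np.float64(0.0013449051804714438)])
handle z73 [0.6139 0.1883 0.08  ] [0.4786 0.1729 0.08  ]
tray rim [array([0.6128, 0.284 , 0.022 ]), array([0.6356, 0.0913, 0.022 ]), array([0.4859, 0.0741, 0.022 ]), array([0.4629, 0.2654, 0.022 ])]
small [ 0.7649 -0.0144  0.03  ]
```

Measured: crate centre is about (0.5245, -0.205) with yaw 15.5°. The raised bar is at crate y≈130, z≈148 mm (q≈2.04). The tray is at about (0.5487, 0.1793) with yaw 6.7°. I'm moving to the outer side of the bar with the fingers shut.

Request:
carry_out(
  moves=[20,-36,0,0,0,3.1,1,20,-36,0,0,0,3.1,1,20,-36,0,0,0,3.1,1,20,-36,0,0,0,3.1,1,20,-36,0,0,0,3.1,1,20,-36,0,0,0,3.1,1,20,-36,0,0,0,3.1,1,20,-36,0,0,0,3.1,1,20,-36,0,0,0,3.1,1,20,-36,0,0,0,3.1,1],
  newtons=60,
)

```text
clock: 1.15
ee_pos: [0.3553, 0.1922, 0.2313]
ee_rot: [0.0, -0.135, 0.991, 0.0]
contact_force: [0.8, 0.0, -0.0]
gripper_width: -0.001
```

Request:
carry_out(
  moves=[16,-29,-12,0,0,0,1,16,-29,-12,0,0,0,1,16,-29,-12,0,0,0,1,16,-29,-12,0,0,0,1,16,-29,-12,0,0,0,1,16,-29,-12,0,0,0,1,16,-29,-12,0,0,0,1,10,-27,-12,0,0,0,1,0,0,0,0,0,0,1,0,0,0,0,0,0,1],
)

```text
clock: 2.15
ee_pos: [0.4765, -0.0365, 0.1349]
ee_rot: [-0.001, -0.133, 0.991, 0.0]
contact_force: [-1.6, -0.2, 0.0]
gripper_width: 0.001
```

Run:
```python
from h import *
s=sensors.sense(); print(s['ee_pos'],s['contact_force'],R.from_quat(s['ee_rot'],scalar_first=True).as_matrix()[:,1],s['joint_pos'],s['clock'])
shot('wrist','w1.png');shot('side','s1.png')
```

```text
[ 0.47652366 -0.03648671  0.13487711] [-1.60732101 -0.17786425  0.04125918] [-0.26353449  0.96464946  0.00099806] [-1.00776246e-01  2.57686970e-01  1.92262819e+00  5.33632267e-04
  9.62917839e-01 -1.93856292e+00] 2.15
```

View pics/w1.png

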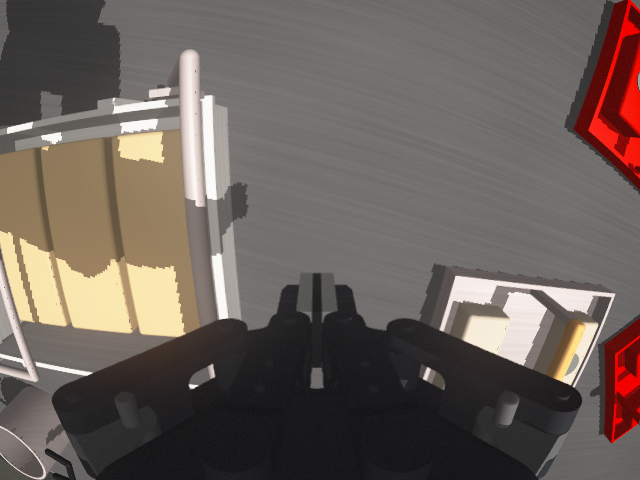

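View pics/s1.png

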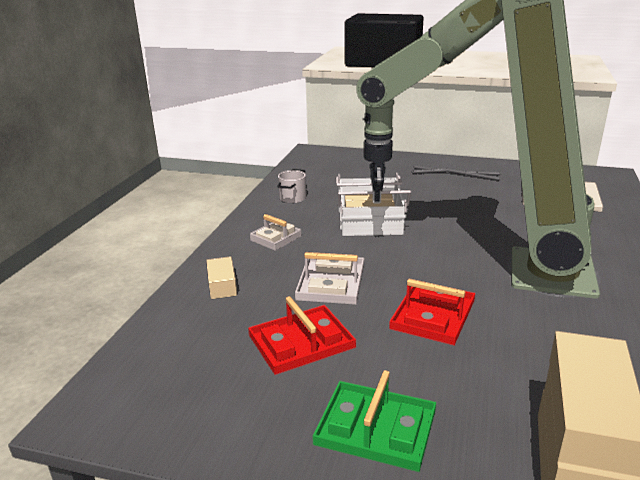

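The wrist view shows the shut fingers outside the bar (bar at about x=190–210 px), parallel to it. I'm pushing inward.

Request:
carry_out(
  moves=[3.2,-11.6,-3,0,0,0,1,3.2,-11.6,0,0,0,0,1,3.2,-11.6,0,0,0,0,1,3.2,-11.6,0,0,0,0,1,3.2,-11.6,0,0,0,0,1,3.2,-11.6,-3,0,0,0,1,3.2,-11.6,-6,0,0,0,1,2.4,-8.7,-8,0,0,0,1,0,0,0,0,0,0,1],
)

```text
clock: 3.15
ee_pos: [0.5012, -0.1274, 0.1137]
ee_rot: [-0.001, -0.133, 0.991, 0.0]
contact_force: [-0.2, 1.1, 0.5]
gripper_width: -0.003
```

Run:
```python
from h import *
s=sensors.sense(); print(s['ee_pos'],s['contact_force'])
shot('wrist','w2.png')
```

```text
[ 0.50122146 -0.12742392  0.11373862] [-0.15366663  1.11120943  0.46006236]
```

View pics/w2.png

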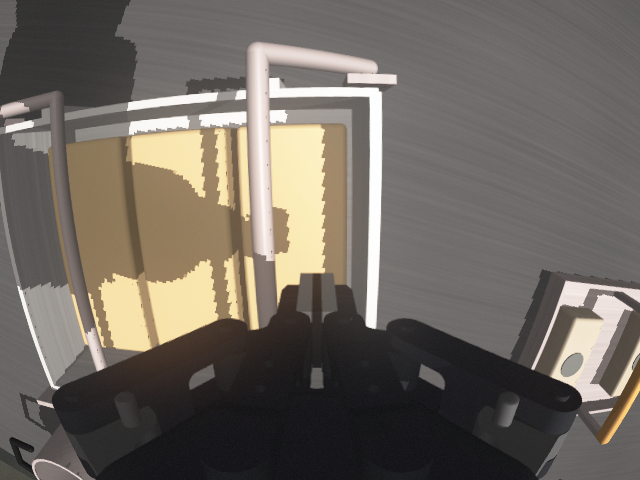

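The bar is past upright, at about yc 62 mm. Next I back off, rise, move over the bar and press down.

Request:
carry_out(
  moves=[-0.8,2.9,15,0,0,0,1,0,0,30,0,0,0,1,4,-14.5,0,0,0,0,1,4,-14.5,0,0,0,0,1,0,0,-10,0,0,0,1,0,0,-15,0,0,0,1,0,0,-12,0,0,0,1,0,0,-12,0,0,0,1,0,0,-8,0,0,0,1,0,0,0,0,0,0,1],
)

```text
clock: 4.2
ee_pos: [0.5072, -0.1514, 0.1011]
ee_rot: [-0.002, -0.134, 0.991, 0.001]
contact_force: [0.1, -0.7, 0.6]
gripper_width: 0.003
```

Run:
```python
from h import *
s=sensors.sense(); print(s['ee_pos'],s['contact_force'])
shot('wrist','w3.png')
```

```text
[ 0.50720586 -0.1513976   0.10110167] [ 0.05573583 -0.65343576  0.63308009]
```

View pics/w3.png

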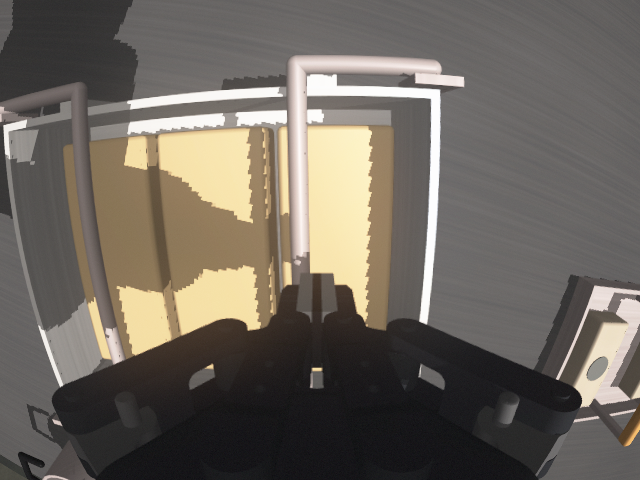

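The bar is nearly flat. I'll press a few more mm and check the force.

Request:
carry_out(
  moves=[0,0,-3,0,0,0,1,0,0,-2,0,0,0,1,0,0,0,0,0,0,1],
)

```text
clock: 4.55
ee_pos: [0.509, -0.1521, 0.0989]
ee_rot: [0.0, -0.134, 0.991, -0.0]
contact_force: [0.1, 1.0, 2.0]
gripper_width: 0.005
```

Request:
carry_out(
  moves=[0,0,-2,0,0,0,1,0,0,-2,0,0,0,1,0,0,0,0,0,0,1],
)

```text
clock: 4.85
ee_pos: [0.5093, -0.1523, 0.0983]
ee_rot: [0.001, -0.134, 0.991, -0.0]
contact_force: [-7.3, 2.1, 25.6]
gripper_width: -0.001
```

It is at the stop (25 N at z 98.3 mm). Now over to the tray, opening the gripper.

Request:
carry_out(
  moves=[0,0,30,0,0,0,1,0,0,30,0,0,0,1,5,40,20,0,0,-1,0,5,40,10,0,0,-1,0,5,40,0,0,0,-1,0,5,42,0,0,0,-1,0,5,42,0,0,0,-1,0,5,42,0,0,0,-1,0,5,43,0,0,0,-1,0,4,42,0,0,0,-1.6,0],
)

```text
clock: 5.85
ee_pos: [0.5479, 0.1807, 0.1844]
ee_rot: [0.0, -0.059, 0.998, 0.0]
contact_force: [0.4, -0.7, 0.7]
gripper_width: 0.999
```

Request:
carry_out(
  moves=[0,0,0,0,0,0,0,0,0,0,0,0,0,0],
)

```text
clock: 6.05
ee_pos: [0.5476, 0.1795, 0.184]
ee_rot: [-0.0, -0.06, 0.998, -0.0]
contact_force: [0.1, -0.7, -0.2]
gripper_width: 0.999
```

Run:
```python
from h import *
shot('wrist','w4.png');d=shot('top','t4.png')
s=sensors.sense(); print(s['ee_pos'],s['contact_force'],R.from_quat(s['ee_rot'],scalar_first=True).as_matrix(),s['clock'])
a=cv2.imread('pics/t4.png')
cv2.imwrite('pics/zt4.png',cv2.resize(a[195:315,290:530],None,fx=3.3,fy=3.3,interpolation=cv2.INTER_CUBIC))
```

```text
[0.54764086 0.1779688  0.18419495] [-0.08424687 -0.56286223  0.86807803] [[-9.93064976e-01 -1.17565686e-01 -5.12387100e-04]
 [-1.17565478e-01  9.93065045e-01 -4.17672798e-04]
 [ 5.57937708e-04 -3.54537193e-04 -9.99999782e-01]] 6.15
```

View pics/w4.png

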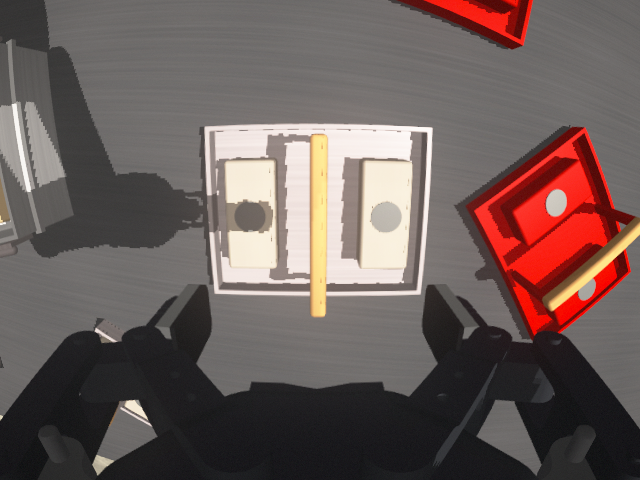

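View pics/zt4.png

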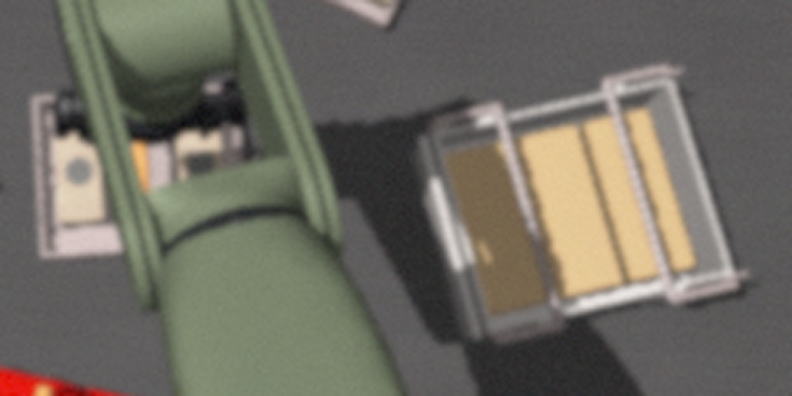

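Both bars now lie in. The wrist view shows the handle at column 319, centred between and square to the jaws. I'm descending to grip it.

Request:
carry_out(
  moves=[1,0,-30,0,0,0,0,0,0,-30,0,0,0,0,0,0,-30,0,0,0,0,0,0,-25,0,0,0,0,0,0,-12,0,0,0,0,0,0,0,0,0,0,0,0,0,0,0,0,0,0.5,0,0,0,0,0,0,1,0,0,0,0,0,0,1,0,0,0,0,0,0,1],
  newtons=80,
)

```text
clock: 7.15
ee_pos: [0.5494, 0.1789, 0.0583]
ee_rot: [0.001, -0.059, 0.998, 0.0]
contact_force: [-0.9, -0.9, 0.1]
gripper_width: 0.332
```

Run:
```python
from h import *
np.set_printoptions(precision=4,suppress=True)
T=lambda x,y:(x/3.3+290-.35,y/3.3+195-.35)
f='t4.png'
P=[onz(f,T(*p),.095) for p in((497,104),(557,330),(607,82),(673,298))]
print(P,np.mean(P,0))
d=P[0]+P[2]-P[1]-P[3];print(np.degrees(np.arctan2(d[1],d[0])))
d=P[0]+P[1]-P[2]-P[3];print(np.degrees(np.arctan2(d[1],d[0])),np.linalg.norm(d)/2)
```

```text
[array([ 0.6108, -0.1297,  0.095 ]), array([ 0.415 , -0.1813,  0.095 ]), array([ 0.636 , -0.2268,  0.095 ]), array([ 0.4476, -0.281 ,  0.095 ])] [ 0.5273 -0.2047  0.095 ]
15.39695651995616
106.38000194365519 0.10258305802432216
```

Request:
carry_out(
  moves=[0,0,-2,0,0,0,1,0,0,0,0,0,0,1,0,0,0,0,0,0,1,0,0,5,0,0,0,1,0,0,10,0,0,0,1,0,0,15,0,0,0,1,0,0,0,0,0,0,1,0,0,0,0,0,0,1],
)

```text
clock: 7.95
ee_pos: [0.5487, 0.1786, 0.0852]
ee_rot: [-0.0, -0.059, 0.998, -0.0]
contact_force: [0.0, -0.5, -5.7]
gripper_width: 0.125
```

Run:
```python
from h import *
s=sensors.sense(); print(s['ee_pos'],s['contact_force'],s['moment'],s['gripper_width'])
shot('side','s5.png');a=cv2.imread('pics/s5.png')
cv2.imwrite('pics/zs5.png',cv2.resize(a[165:315,270:430],None,fx=4,fy=4,interpolation=cv2.INTER_CUBIC))
shot('wrist','w5.png')
```

```text
[0.54869941 0.17862094 0.08517894] [ 0.0402028  -0.45102083 -5.68603037] [ 0.08195727 -0.0148823   0.00032448] 0.12470963737850227
```

View pics/zs5.png

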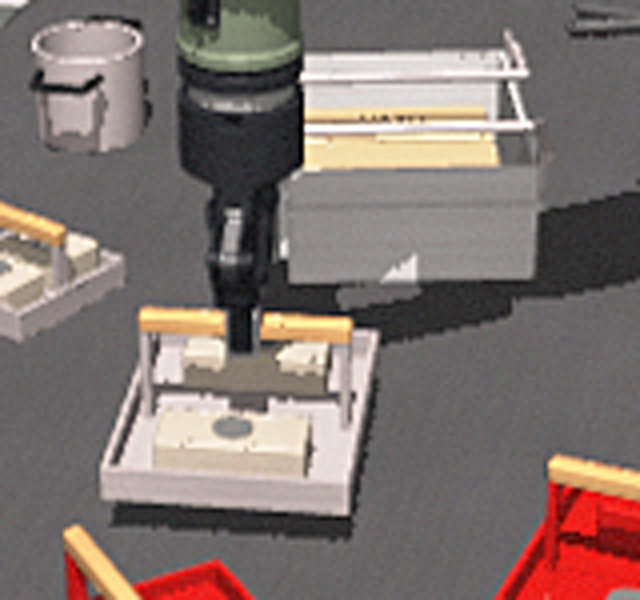

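View pics/w5.png

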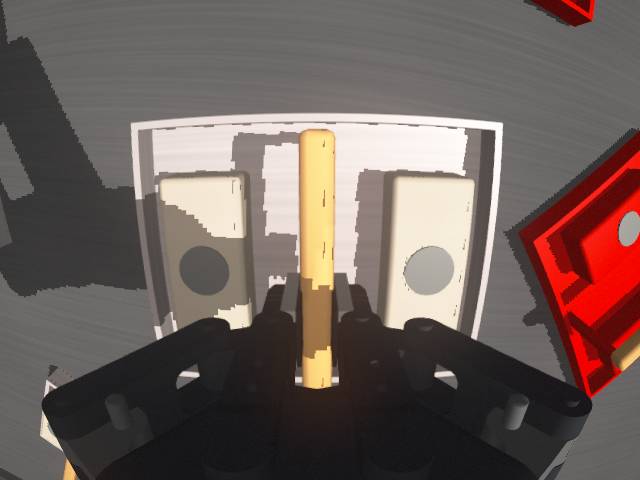

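Tray lifted level, gripped at the middle of the handle (5.7 N). I'm raising it and carrying it over.

Request:
carry_out(
  moves=[0,0,30,0,0,0,1,0,0,40,0,0,0,1,-2,-20,40,0,0,1,1,-2,-35,20,0,0,1,1,-2,-35,0,0,0,1,1,-2,-40,0,0,0,1,1,-2,-40,0,0,0,1,1,-2,-40,0,0,0,1,1,-2,-40,0,0,0,1,1,-2,-40,0,0,0,1,1],
)

```text
clock: 9.05
ee_pos: [0.532, -0.1127, 0.2144]
ee_rot: [-0.001, -0.129, 0.992, 0.0]
contact_force: [0.8, -0.2, -5.7]
gripper_width: 0.118
```

Request:
carry_out(
  moves=[-2,-35,0,0,0,0.8,1,-2,-30,0,0,0,0,1,-1.5,-18,0,0,0,0,1,-1,-10,0,0,0,0,1,0,0,0,0,0,0,1,0,0,0,0,0,0,1,0,0,0,0,0,0,1],
)

```text
clock: 9.75
ee_pos: [0.5264, -0.2031, 0.2152]
ee_rot: [-0.0, -0.136, 0.991, 0.0]
contact_force: [0.0, 0.2, -5.2]
gripper_width: 0.121
```

Run:
```python
from h import *
s=sensors.sense(); print(s['ee_pos'],s['contact_force'],R.from_quat(s['ee_rot'],scalar_first=True).as_matrix()[:,1],s['joint_pos'],s['gripper_width'])
shot('side','s6.png');a=cv2.imread('pics/s6.png')
cv2.imwrite('pics/zs6.png',cv2.resize(a[135:265,290:450],None,fx=4,fy=4,interpolation=cv2.INTER_CUBIC))
shot('wrist','w6.png')
```

```text
[ 0.52644373 -0.20308623  0.21517663] [ 0.02600081  0.22071171 -5.24666082] [-2.69544451e-01  9.62987545e-01  8.81944666e-04] [-3.88896018e-01  3.13718519e-01  1.61512880e+00  6.32913310e-04
  1.21341939e+00 -2.23283407e+00] 0.12094472154845719
```

View pics/zs6.png

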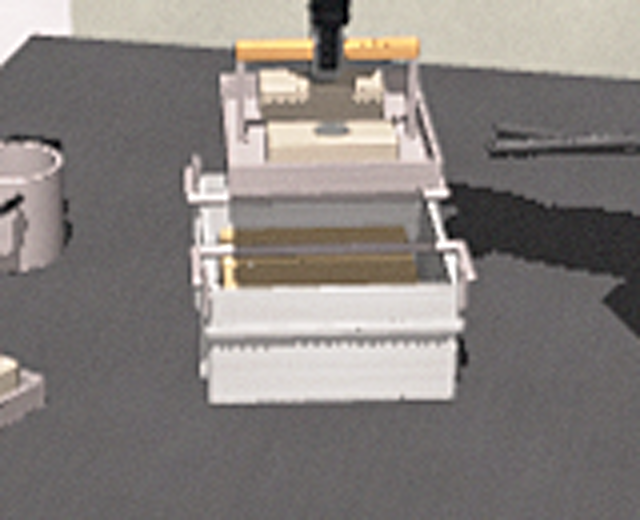

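View pics/w6.png

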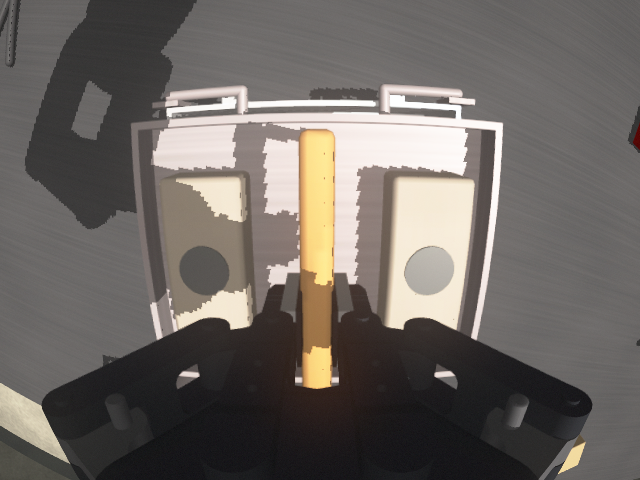

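The wrist view shows the bars (inner edges at columns 247 and 380) nearly symmetric about the handle at 317, so the tray is about 2 mm off in y. I'm lowering it and correcting that.

Request:
carry_out(
  moves=[0,-2,-12,0,0,0,1,0,0,-12,0,0,0,1,0,0,-12,0,0,0,1,0,0,-8,0,0,0,1,0,0,-5,0,0,0,1,0,0,-4,0,0,0,1,0,0,-2,0,0,0,1,0,0,0,0,0,0,1,0,0,0,0,0,0,1],
)

```text
clock: 10.75
ee_pos: [0.5267, -0.2064, 0.1607]
ee_rot: [0.0, -0.135, 0.991, -0.0]
contact_force: [-0.5, 0.6, -5.9]
gripper_width: 0.124
```

Request:
carry_out(
  moves=[0,0,-2,0,0,0,1,0,0,-2,0,0,0,1,0,0,-1,0,0,0,1,0,0,0,0,0,0,1,0,0,0,0,0,0,1],
)

```text
clock: 11.25
ee_pos: [0.5265, -0.2063, 0.1554]
ee_rot: [0.0, -0.135, 0.991, 0.0]
contact_force: [-0.8, 0.3, -5.7]
gripper_width: 0.122
```

Request:
carry_out(
  moves=[0,0,-1,0,0,0,1,0,0,-1,0,0,0,1,0,0,0,0,0,0,1,0,0,0,0,0,0,1],
)

```text
clock: 11.65
ee_pos: [0.5265, -0.2063, 0.1552]
ee_rot: [0.001, -0.135, 0.991, -0.0]
contact_force: [-3.5, 1.2, 6.1]
gripper_width: 0.119
```

The tray is seated (force went from -5.7 to +6 N). I'm releasing gently and retreating upward.

Request:
carry_out(
  moves=[0,0,0.7,0,0,0,1,0,0,0,0,0,0,0.7,0,0,0,0,0,0,0.4,0,0,0,0,0,0,0,0,0,0,0,0,0,0,0,0,0,0,0,0,0,0,0,0,0,0,0],
)

```text
validation failed for argument at $.mo...
```

Request:
carry_out(
  moves=[0,0,10,0,0,0,0,0,0,20,0,0,0,0,0,0,30,0,0,0,0,0,0,40,0,0,0,0,0,0,20,0,0,0,0,-20,40,0,0,0,0,0,-20,40,0,0,0,0,0,-20,40,0,0,0,0,0,-20,40,0,0,0,0,0,-20,40,0,0,0,0,0],
)

```text
clock: 12.65
ee_pos: [0.4263, -0.005, 0.2747]
ee_rot: [0.002, -0.135, 0.991, -0.0]
contact_force: [1.1, 0.4, -0.4]
gripper_width: 1.0
```

Request:
carry_out(
  moves=[-20,40,0,0,0,0,0,-20,40,0,0,0,0,0,-20,40,0,0,0,0,0,-20,40,0,0,0,0,0,0,0,0,0,0,0,0,0,0,0,0,0,0,0],
)

```text
clock: 13.25
ee_pos: [0.3467, 0.1546, 0.2745]
ee_rot: [0.001, -0.137, 0.991, 0.0]
contact_force: [0.3, 0.3, 0.5]
gripper_width: 0.999
```

Run:
```python
from h import *
s=sensors.sense(); print(s['ee_pos'],s['contact_force'],s['clock'])
shot('side','s7.png');a=cv2.imread('pics/s7.png')
cv2.imwrite('pics/zs7.png',cv2.resize(a[135:265,290:450],None,fx=4,fy=4,interpolation=cv2.INTER_CUBIC))
shot('top','t7.png');a=cv2.imread('pics/t7.png')
cv2.imwrite('pics/zt7.png',cv2.resize(a[160:310,370:530],None,fx=4,fy=4,interpolation=cv2.INTER_CUBIC))
```

```text
[0.34667089 0.15461632 0.27445115] [0.26982553 0.31563984 0.46241052] 13.25
```

View pics/zs7.png

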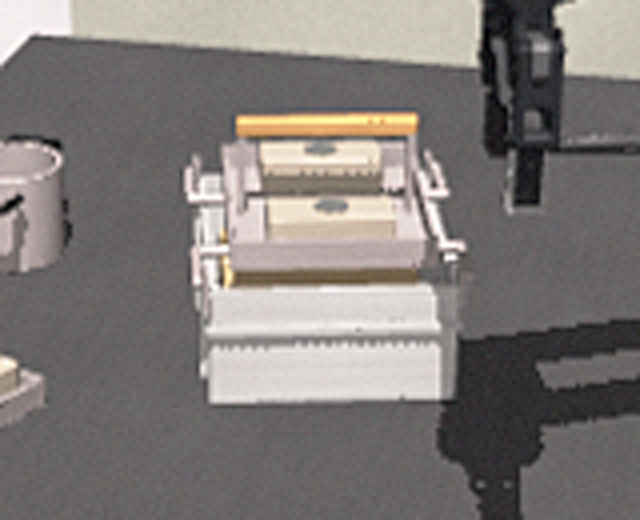

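View pics/zt7.png

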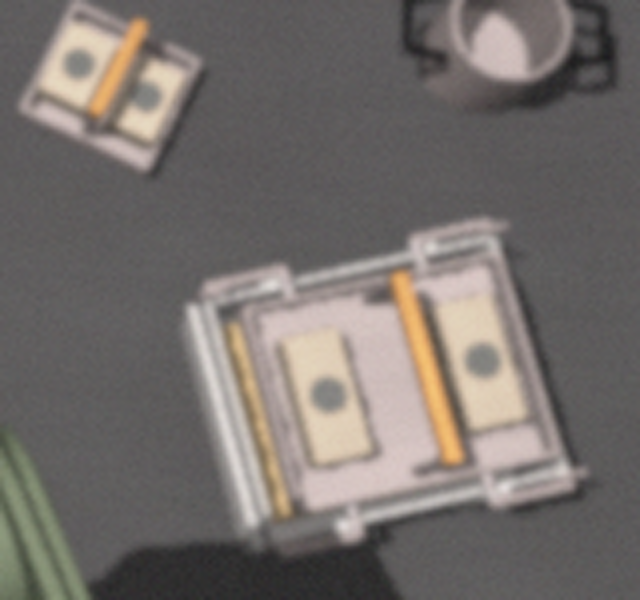

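My release call was refused (malformed row), so the fingers opened during the start of the retreat. I need to verify the tray's pose.

Run:
```python
from h import *
np.set_printoptions(precision=4,suppress=True)
T=lambda x,y:(x/4+370-.4,y/4+160-.4)
S=lambda x,y:(x/4+290-.4,y/4+135-.4)
C=np.array([.526,-.205]);a=np.radians(15.5);M=np.array([[np.cos(a),np.sin(a)],[-np.sin(a),np.cos(a)]])
f='t7.png';g='s7.png'
P=np.array([onz(f,T(*p),.121) for p in((240,308),(492,262),(563,460),(303,512))]);Q=(P[:,:2]-C)@M.T
print('rim in crate',Q,Q.mean(0))
H=np.array([onz(f,T(*p),.179) for p in((400,272),(455,465))]);Q=(H[:,:2]-C)@M.T
print('handle',Q,Q.mean(0))
print('tri handle',[tri([ray(f,T(*p)),ray(g,S(*q))]) for p,q in(((400,272),(236,122)),((455,465),(417,120)))])
for n,p in(('left near',(231,270)),('right near',(424,265))): 
    q=onz(g,S(*p),.099); print('bottom edge',(q[:2]-C)@M.T)
print('small',onz(f,T(111,88),.03))
```

```text
rim in crate [[ 0.0745  0.0956]
 [ 0.0681 -0.0887]
 [-0.0788 -0.0962]
 [-0.0745  0.0907]] [-0.0027  0.0004]
handle [[ 0.0661 -0.0007]
 [-0.0685  0.0002]] [-0.0012 -0.0002]
tri handle [(array([ 0.5902, -0.1889,  0.1762]), [np.float64(0.00035096961789694777), np.float64(0.00035096961789703076)]), (array([ 0.4604, -0.2242,  0.1758]), [np.float64(3.433201313711006e-05), np.float64(3.433201313715911e-05)])]
bottom edge [0.0727 0.0932]
bottom edge [-0.0671  0.0898]
small [ 0.7628 -0.0124  0.03  ]
```

The tray is centred within 3 mm, the handle is level at z 0.176, and the small tray has not moved. I'm handing in.

```bash
python3 -c "
from cell import workorder; print(workorder.job_done())"
```

```text
the job is handed in; nothing more can be done
None
```

The turned-out bail arm is swung in flat and the larger tray is stacked on the two arms. I handed the job in at about 13.3 s on the robot's clock; it reports no verdict.

- **Bail arm:** I pushed it over with the shut fingers, then pressed it down to its stop. The force there was 25 N with the fingertips at 98.3 mm.
- **Tray:** I lifted it by the middle of its handle, carried it over the crate and lowered it until the force showed it had seated. Then I let go and moved the arm clear.

**Last checks, from the top and side views:**
- **Centring:** the tray is within about 3 mm of the crate's centre.
- **Squareness:** the handle runs along the crate's x to within about 1 degree.
- **Level:** the handle ends are at 176.2 and 175.8 mm. This was measured near the handle's middle to top, which should stand at 172 to 179 mm.
- **Small tray:** its measured position differs by about 3 mm from the first picture. That is within my picking error, and the robot did not touch it.

**What went wrong:** one move call, the separate opening of the fingers before the retreat, was refused because I wrote it malformed. The fingers therefore opened during the first upward rows of the retreat. The pictures taken afterwards show the tray still seated correctly. I did not measure whether it was lifted and dropped slightly at that moment.

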